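Clamp a gate-key blank in the wedge-locked jig

ROBOT

A 6-joint arm with a two-finger parallel gripper is mounted at the origin on the work surface. World frame = base frame: x ahead of the robot, y to its left, z up, the work surface at z = 0. Lengths are in m, angles in degrees, forces in N, time in s.
With the tool pointing down it reaches from about 0.375 to 0.9 m from the base axis. Payload 3.1 kg.
Tool frame: the origin (TCP) lies on the centre line of the jaws, within the pads' length; the fingertips stand 8 mm ahead of it and the grasp point (between the pads) lies 11 mm behind it; y points along the fingers, x is the direction in which the jaws open and shut, and the axes are right-handed (so a half turn about y gives the same grasp; the last joint's range is limited). The gripper opens to 87 mm and grips with 3 to 60 N. Pads are 19 mm wide; open, the fingers measure 117 mm over their backs; the gripper's body (75 mm by 190 mm) begins 51 mm behind the grasp point.
Start: joints at [60.304, 30.224, 82.088, -0, 67.689, -10.227], TCP at [0.208, 0.589, 0.231] pointing down, gripper open.
Joint ranges: [-176.69, 176.69], [-43.24, 126.21], [12.49, 139.97], [-82, 262], [0, 151.66], [-163.58, 163.58]. Speed limits (degrees/s): [159.86, 159.86, 180, 180, 180, 180].

INTERFACE

Orientations are given as a 3x3 rotation matrix whose columns are the frame's x, y, z axes.
In Python, from rig import read_state, imaging, job, spotter gives the robot as it stands.
- The arm moves only by the tool apply_moves, never from a script. Its argument "steps" is a list of rows, each an object of numbers: "x", "y", "z": the shift along the world's x, y, z in mm; "spin": the turn about the world's z in rad. In form: [{"x": .., "y": .., "z": .., "spin": ..}, ...]. A call has 1 to 12 rows; each row shifts and turns the pose as measured when the row begins; what a row does not reach is not made up. A row lasts 1/10 s, in which the tool goes at most 50 mm and 8.59 degrees, less where a joint would pass 70% of its speed; a pose out of reach is approached as far as the arm can. A call is refused whole if a number of a shift passes 50 or a number of a turn 0.15, either way. A call with a gripper value outside its range is refused whole. "grip" is the finger opening in mm, from 0 to 87, set as the call begins (left out, the last holds). The fingers move at their own pace and stop on an object; the grip force is fixed at half the most. Time passes only in rows, so rows that do not move let the fingers close. It gives the time, the measured TCP pose, the force and the opening at its end, in the units of the state.
- read_state(): the state, without advancing time (a new reading comes with each control period).
- imaging.capture(name): name is "scene" or "side" or "wrist"; returns the picture (420x560x3 uint8, red, green, blue); there is no depth.
- imaging.camera_params(name): a dict with "fov_y" (degrees; the focal length in pixels is half the picture's height over the tangent of half this angle, whatever the lens; pixels are square), "cx", "cy" (the principal point, pixels), "dist" ([k1, k2, p1, p2, k3] as OpenCV has them; the pictures are not rectified), "R" (3x3) and "t" (3): a world point X has camera coordinates R X + t. Camera axes: x right, y down, z forward; pixel columns grow to the right and rows downward; lengths in m; the calibration is good to about 2 mm. A picture is of the moment at which its call begins: read the wrist's pose just before it. camera_params takes no time and is no camera call; for the wrist camera it gives the pose at the moment of the call.
- job.hand_in(): hands the job in, once; it reports no verdict.
Trained networks look in the newest picture that a camera, given by its name, has taken for a name from the list of things; names that differ only in an ending like _2 or _b are one class to them, and where a whole thing is asked for, a point or a joint stands for the part that bears it (a point fixed in the world has none). Each returns a list of dicts, best first, with "score" (0 to 1); they miss things now and then, are a little off and sometimes report something else, mostly with a low value. They report only what shows in the picture. A call takes as long as a camera call. They do not tell look-alikes from the thing itself.
- spotter.cut_out(name, camera): "mask" (420x560 bool, what is visible of it) and "rect" ([left, top, width, height] in pixels, round what is visible of it).
The state is a dict: "time_s": time; "joint_positions": joint angles; "qvel": joint speeds; "tau": joint torques, N m; "position": TCP position; "tcp_rot": TCP orientation; "force": force on the tool from outside, world axes, zero at the start; "moment": the same for the moment, N m; "opening": opening from 0.0 (shut) to 1.0 (fully open).
Only numpy, scipy, OpenCV 4.12 (cv2) and the standard library are available. Lean on these libraries where they do the work, as an engineer would, in place of code of your own. Each camera call takes 0.05 s, during which the arm holds its last target.

TASK

Get the brass gate-key blank ready for filing: lay it gently, flat side down, across the two narrow steel rests of the blue jig (shank across the jig, centred, ring and bit hanging out past the rests on either side, either way round), then push the aluminium bar up until it presses the shank back against the two upright stops. Then push the orange thumb wedge along its ramp until it jams firmly against the bar, so that the bar is locked; leave the dark steel blank and everything else where it is.

Things in the scene. Friction and masses are not known exactly. Their poses are not given: they have to be found in the camera images.
- jig: Jig fixed to the table: blue plate 222 x 160 mm, 12 thick. Origin on the table plane, on the middle line of the bar's channel; x = the way bar and wedge are pushed, z up. In its frame, mm: plate x -110..112, y -60..100; grey guide fence on the bar's -y side, face y = -20, x -105..50, 40 high; grey ramp rail outside (+y of) the wedge, 36 high, slanting 1 in 6 towards the bar, 60 to 70 from the middle line by the thumb tab.
- rests (a point): Midpoint between the two narrow steel rests, at the height of their tops (40 mm above the table), at jig x = 70, y = 0 mm; axes as the jig's. Each rest is 24 mm long in x (jig x 58..82) and 14 mm wide in y (jig y 30..44 and -44..-30); between them is an open gap of 60 mm, where fingers can reach down.
- stops (a point): Midpoint between the faces of the two upright dark stops, one right behind each rest, 14 mm wide, tops 58 mm above the table. Faces at jig x = 82 mm, looking to -x. The shank must be pressed back against both.
- bar: Loose sliding aluminium block 110 x 40 x 42 mm (x, y, z), about 0.45 kg, black at the rear. Origin at the centre of its underside; nose at x = +55, rear end (to push on) at -55. It stands on the plate (underside 12, top 54 mm above the table) between fence and wedge, with 4 to 7 mm of side play. Starts 45 to 60 mm short of its clamped place; clamped on the key its origin is at jig x = 15, y = 0 mm.
- brass_key: Brass blank to clamp, loose, 0.2 kg, 180 mm long, lying flat. Origin under the shank at its balance point, the place to grip; x along the shank to the bit. Shank 12 x 12, x -57..83; ring x -97..-55, 42 wide, 8 thick; bit x 59..81, out to y = 25, 8 thick; undersides level. On the rests: origin at jig y = 0 (13 mm either way at most), shank along jig y. Against the stops: origin at jig x = 76.
- steel_key: Dark steel blank of the same shape and frame as the brass one; not to be used. The two may lie in either of two places, about 160 mm apart.
- wedge: Orange wedge, 80 mm long, 26 high, captive: slides only along its ramp (jig +x turned 9.5 deg to the bar), 60 mm in all. Origin low in the middle of its bar-side face. Fully back it is at jig x = -44, y = 27 mm; starts up to 15 ahead of that. Drags 2 N, stays where left. Meets the bar some 40 mm ahead of fully back (jig x = -5, y = 20); a 15 N push jams it well, but will not close a bar left short of the key.
- thumb_tab (a point): Centre of the rear face (looking to jig -x) of the wedge's upright thumb tab: the face to push forward, 60 mm above the table. The tab is 30 mm wide (jig y) and 12 mm thick, and its top is 72 mm above the table; the wedge itself is 38 mm high above the table. Moves with the wedge.
- padlock: Bystander, to be left alone: brass padlock lying flat, about 90 mm long, 22 mm high. Origin under its centre.
- brush: Bystander, to be left alone: hand brush lying on the table beyond the jig. Origin under its centre.
- screwdriver: Bystander, to be left alone: screwdriver lying on the table at the far side. Origin under its centre.
- oil: Bystander, to be left alone: white bottle with red cap, 150 mm high, 56 mm wide, standing. Origin under its centre.
- mug: Bystander, to be left alone: blue mug, 90 mm high, standing. Origin under its centre.
- tape: Bystander, to be left alone: grey ring-shaped roll, 100 mm across, 24 mm high. Origin under its centre.
Mind the look-alikes: they are no part of the job. Leave any green look-alike of the brass_key alone.

How it is judged:
By the outcome, as a careful person would: the job done as asked, in the order asked, and still so for the second after the job is handed in, with the robot touching nothing.
It also fails if it takes over 62 s, if anything falls off the work surface, if the arm or the gripper's body presses on something with over 40 N, if the wrist force passes 120 N, or if a joint passes its speed limit or range.

## Working session

There is one attempt and no reset: what is moved stays moved. The work goes in short steps, Python scripts to look and compute and a tool call to move; the robot and the scene stay as the last step left them, time stands still between calls to the robot, and variables do not carry over. Pictures are saved under pics/ and viewed, and the job is handed in when it is done.

Besides the shell and the picture viewer there is one more tool, called after "Call:" as name(argument=value, ...), one argument or row to a line, values as JSON. apply_moves: Moves the arm, as the interface text tells. Its arguments: {"type":"object","properties":{"steps":{"type":"array"},"grip":{"type":"number"}},"required":["steps"]}

```bash
ls; mkdir -p pics
python3 - <<'E'
from rig import read_state, imaging
import cv2
s=read_state();print(s['time_s'],s['position'],s['tcp_rot'],s['force'])
for n in ['scene','side','wrist']:
    im=imaging.capture(n);cv2.imwrite(f'pics/{n}0.png',im[:,:,::-1])
    p=imaging.camera_params(n);print(n,p)
E
```

```text
pics
0.0 [0.20792722 0.58864464 0.22955421] [[ 3.33281045e-01 -1.03471691e-03 -9.42826959e-01]
 [ 9.42825157e-01 -1.87638461e-03  3.33282467e-01]
 [-2.11395900e-03 -9.99997704e-01  3.50193713e-04]] [ 0.05966076 -0.78505975  0.70382778]
scene {'fov_y': 43.27004648144868, 'cx': 276.4200595136063, 'cy': 219.55438717862248, 'dist': array([-0.07400943,  0.        ,  0.        ,  0.        ,  0.        ]), 'R': array([[-0.72679762,  0.6865381 ,  0.02075255],
       [ 0.3994117 ,  0.44702801, -0.80039756],
       [-0.55878039, -0.57343823, -0.59911024]]), 't': array([ 0.37490254, -0.17348433,  1.89798643])}
side {'fov_y': 50.39659970635222, 'cx': 282.27020838491444, 'cy': 208.41868178708552, 'dist': array([-0.08371749,  0.        ,  0.        ,  0.        ,  0.        ]), 'R': array([[ 0.78854775, -0.61469812,  0.01840275],
       [-0.32239895, -0.43869247, -0.83881335],
       [ 0.52369014,  0.65551135, -0.54410799]]), 't': array([-0.40935644,  0.24655743,  0.92341495])}
wrist {'fov_y': 65.9800217809442, 'cx': 275.33631672514815, 'cy': 208.0345424952385, 'dist': array([-0.05596971,  0.        ,  0.        ,  0.        ,  0.        ]), 'R': array([[ 0.33303367,  0.94291339, -0.00170882],
       [ 0.91567364, -0.32297915,  0.23922011],
       [ 0.22501193, -0.08123307, -0.97096386]]), 't': array([-0.62513297, -0.02915876,  0.38845454])}
```

View pics/scene0.png

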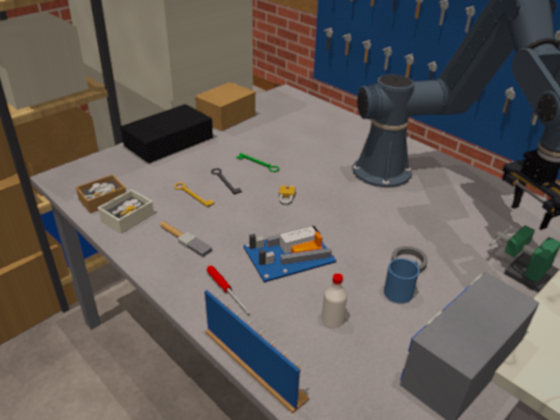

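View pics/side0.png

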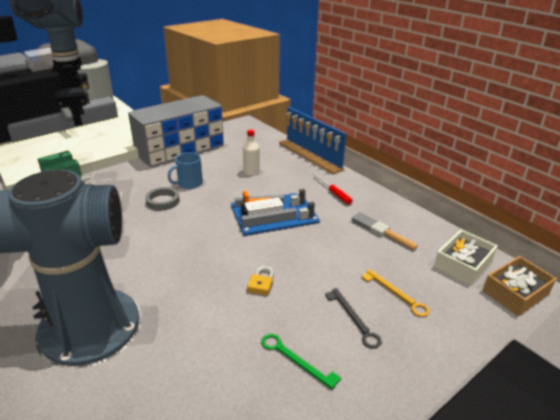

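View pics/wrist0.png

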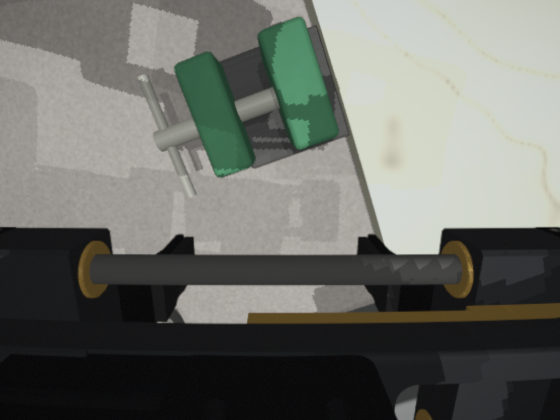

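```bash
cat > h.py <<'E'
import numpy as np, cv2, pickle
from rig import read_state, imaging, spotter
def K(p):
    f=210/np.tan(np.radians(p['fov_y']/2)); return np.array([[f,0,p['cx']],[0,f,p['cy']],[0,0,1.]])
def proj(p,X):
    X=np.atleast_2d(np.array(X,float)); r,_=cv2.Rodrigues(np.array(p['R']))
    return cv2.projectPoints(X,r,np.array(p['t'],float),K(p),np.array(p['dist']))[0][:,0]
def unproj(p,uv,z):
    uv=np.atleast_2d(np.array(uv,float))
    n=cv2.undistortPoints(uv[:,None],K(p),np.array(p['dist']))[:,0]
    R=np.array(p['R']);d=np.c_[n,np.ones(len(n))]@R; c=-R.T@np.array(p['t'])
    s=(z-c[2])/d[:,2]; return c+d*s[:,None]
E
python3 - <<'E'
from h import *
out={}
for n in ['scene','side']:
    im=imaging.capture(n);p=imaging.camera_params(n)
    out[n]=(im,p)
    for t in ['brass_key','jig','bar','wedge']:
        r=spotter.cut_out(t,n)
        out[n+t]=r
        for d in r: print(n,t,d['score'],d['rect'])
pickle.dump(out,open('o.pkl','wb'))
a=out['scene'][0][215:285,235:345];b=out['side'][0][180:235,220:330]
cv2.imwrite('pics/a.png',cv2.resize(a,None,fx=7,fy=7,interpolation=cv2.INTER_CUBIC)[:,:,::-1])
cv2.imwrite('pics/b.png',cv2.resize(b,None,fx=7,fy=7,interpolation=cv2.INTER_CUBIC)[:,:,::-1])
for n in ['scene','side']:
  im,p=out[n]
  for d in out[n+'brass_key']:
    ys,xs=np.nonzero(d['mask']);P=unproj(p,np.c_[xs,ys],0.008)
    c=P.mean(0);u,s,v=np.linalg.svd(P-c,full_matrices=False);print(n,c,v[0], np.ptp((P-c)@v[0]), im[d['mask']].mean(0))
E
```

```text
scene brass_key 0.78 [239.7, 153.6, 39.1, 15.9]
scene brass_key 0.65 [172.9, 185.9, 41.9, 21.7]
scene brass_key 0.38 [322.7, 269.3, 23.7, 60.6]
scene jig 0.96 [246.1, 232.0, 92.0, 49.3]
scene bar 0.82 [278.4, 227.5, 39.6, 26.3]
scene wedge 0.79 [290.1, 233.2, 33.3, 20.3]
scene wedge 0.7 [241.5, 232.8, 94.0, 50.0]
scene wedge 0.7 [208.1, 262.4, 43.8, 51.2]
scene wedge 0.21 [210.0, 170.0, 29.6, 22.0]
side brass_key 0.78 [364.3, 268.5, 62.2, 49.3]
side brass_key 0.4 [229.1, 193.0, 90.8, 45.0]
side jig 0.8 [234.3, 189.1, 86.4, 49.9]
side bar 0.65 [239.8, 199.4, 45.8, 15.9]
side wedge 0.63 [243.8, 191.3, 17.6, 12.0]
scene [ 0.29507343 -0.3295539   0.008     ] [ 1.72381341e-01 -9.85030291e-01  2.98547014e-17] 0.1797173114872912 [ 61.57641921 118.34497817  65.930131  ]
scene [ 0.59605209 -0.31648612  0.008     ] [ 5.26892497e-02 -9.98610957e-01  4.65990971e-17] 0.1750832323797477 [158.3853211  123.61926606  53.22477064]
scene [0.6181828  0.32612902 0.008     ] [ 8.00347052e-01  5.99536986e-01 -5.38627607e-17] 0.20086461194855926 [145.35104364 120.14326376 109.27039848]
side [ 0.59394892 -0.33060704  0.008     ] [-2.68616417e-02  9.99639161e-01  7.63933842e-17] 0.18305933843730304 [189.77922078 148.44588745  69.08225108]
side [0.57000915 0.09638096 0.008     ] [-9.67673798e-01  2.52205117e-01 -4.00029793e-17] 0.2539966491389777 [ 89.70389838 104.3434078  121.32325887]
```

View pics/a.png

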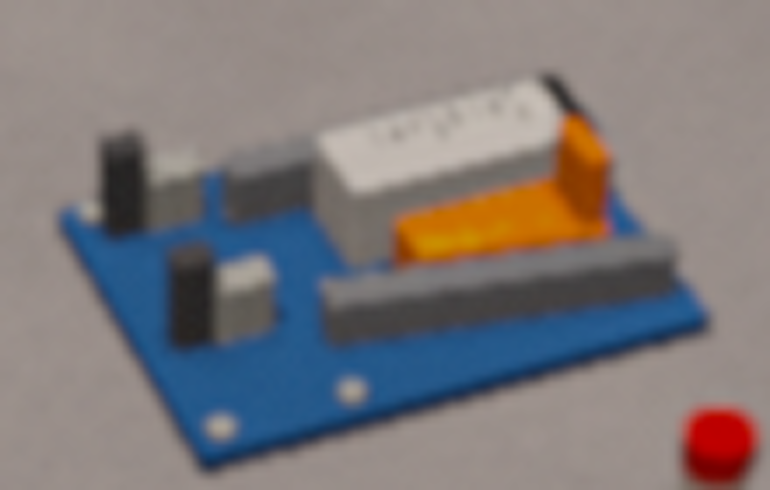

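View pics/b.png

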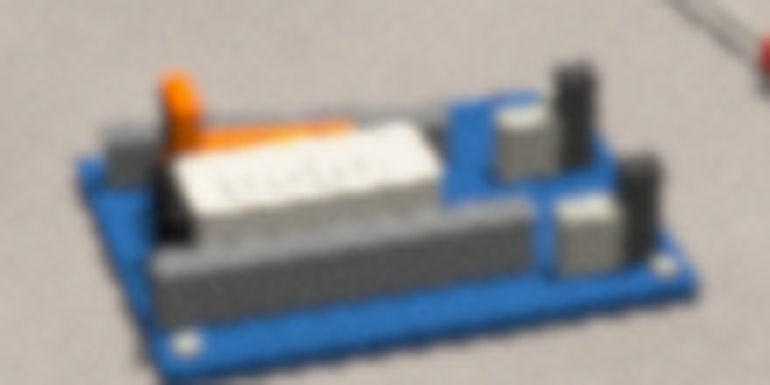

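```bash
cat > fit.py <<'E'
from h import *
from scipy.optimize import least_squares
o=pickle.load(open('o.pkl','rb'))
S=lambda x,y:(235+(x+.5)/7-.5,215+(y+.5)/7-.5)
B=lambda x,y:(220+(x+.5)/7-.5,180+(y+.5)/7-.5)
pts={'scene':[((112,-60,12),S(60,212)),((112,100,12),S(205,457)),((-110,100,12),S(708,318))],
'side':[((-110,100,12),B(80,160)),((-110,-60,12),B(163,372)),((112,-60,12),B(697,283))]}
def f(q):
    c,s=np.cos(q[2]),np.sin(q[2]);r=[]
    for n in pts:
        X=np.array([a for a,_ in pts[n]])/1000.
        W=np.c_[q[0]+c*X[:,0]-s*X[:,1],q[1]+s*X[:,0]+c*X[:,1],X[:,2]]
        r.append((proj(o[n][1],W)-[b for _,b in pts[n]]).ravel())
    return np.concatenate(r)
b=min((least_squares(f,[.57,.1,a],loss='soft_l1') for a in np.arange(-3,3.2,1)),key=lambda r:r.cost)
print(b.x,np.degrees(b.x[2]));print(f(b.x).reshape(-1,2).round(1))
E
python3 fit.py
```

```text
[ 0.56200964  0.08864412 -0.34910603] -20.00230188406498
[[-0.9 -0.3]
 [-0.7  0.1]
 [ 0.4 -0.6]
 [-1.4 -0.4]
 [-0.5 -0.1]
 [ 0.4 -0.7]]
```

Run:
```python
from h import *
p=imaging.camera_params('wrist');R=np.array(p['R']);c=-R.T@p['t'];print(c, R[2]); s=read_state();T=np.array(s['tcp_rot']);print('cam in tool',T.T@(c-s['position']),'fwd',T.T@R[2],'right',T.T@R[0]); print(unproj(p,[[275,208],[280,120],[280,220],[0,100],[560,100]],0.03))
o=pickle.load(open('o.pkl','rb'))
im=o['side'][0][260:325,355:440];cv2.imwrite('pics/k.png',cv2.resize(im,None,fx=8,fy=8,interpolation=cv2.INTER_CUBIC)[:,:,::-1])
```

```text
[0.14761721 0.61182104 0.38385049] [ 0.22583166 -0.07978245 -0.97089383]
cam in tool [ 0.00104452 -0.15323944  0.06469109] fwd [-8.32512747e-05  9.70898042e-01 -2.39493184e-01] right [9.99999956e-01 1.49416837e-04 2.58116920e-04]
[[0.22975949 0.58239973 0.03      ]
 [0.14094965 0.61941154 0.03      ]
 [0.24490342 0.58307688 0.03      ]
 [0.01492384 0.33937479 0.03      ]
 [0.218821   0.91791009 0.03      ]]
```

View pics/k.png

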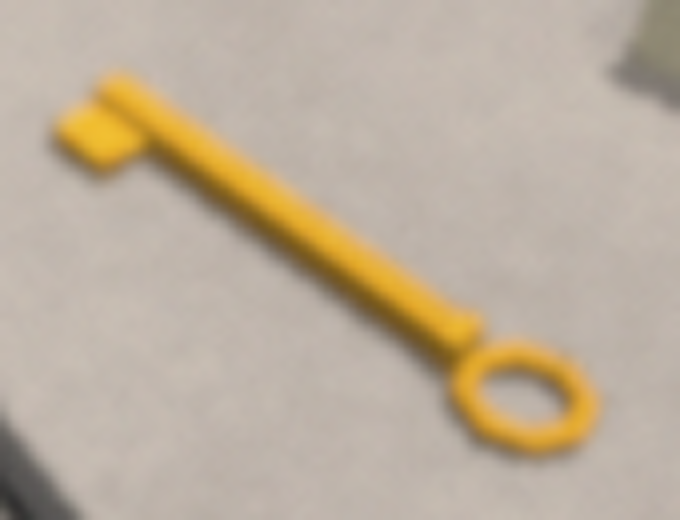

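Call:
apply_moves(
  steps=[
    {"x":30,"y":-40,"z":3,"spin":-0.131},
    {"x":30,"y":-40,"z":3,"spin":-0.131},
    {"x":30,"y":-40,"z":3,"spin":-0.131},
    {"x":30,"y":-40,"z":3,"spin":-0.131},
    {"x":30,"y":-40,"z":3,"spin":-0.131},
    {"x":30,"y":-40,"z":3,"spin":-0.131},
    {"x":30,"y":-40,"z":3,"spin":-0.131},
    {"x":30,"y":-40,"z":3,"spin":-0.131},
    {"x":30,"y":-40,"z":0,"spin":-0.131},
    {"x":30,"y":-40,"z":0,"spin":-0.131},
    {"x":30,"y":-40,"z":0,"spin":-0.131},
    {"x":26,"y":-40,"z":0,"spin":-0.131},
  ],
)

```text
time_s: 1.85
position: [0.5632, 0.1086, 0.2576]
tcp_rot: [[0.924, 0.013, 0.383], [-0.383, -0.001, 0.924], [0.013, -1.0, 0.004]]
force: [1.0, 0.8, 0.5]
opening: 0.999
```

Call:
apply_moves(
  steps=[
    {"x":0,"y":-38,"z":0,"spin":0},
    {"x":0,"y":-36,"z":0,"spin":0.04},
    {"x":0,"y":0,"z":0,"spin":0},
  ],
)

```text
time_s: 2.15
position: [0.5686, 0.0253, 0.258]
tcp_rot: [[0.935, 0.019, 0.354], [-0.354, -0.003, 0.935], [0.019, -1.0, 0.004]]
force: [-0.0, 0.1, 0.6]
opening: 1.001
```

Run:
```python
from h import *
s=read_state();im=imaging.capture('wrist');p=imaging.camera_params('wrist');print(s['time_s'],s['position'])
pickle.dump((im,p),open('w1.pkl','wb'));cv2.imwrite('pics/w1.png',im[:,:,::-1])
```

```text
2.15 [0.56859802 0.02534663 0.25797317]
```

View pics/w1.png

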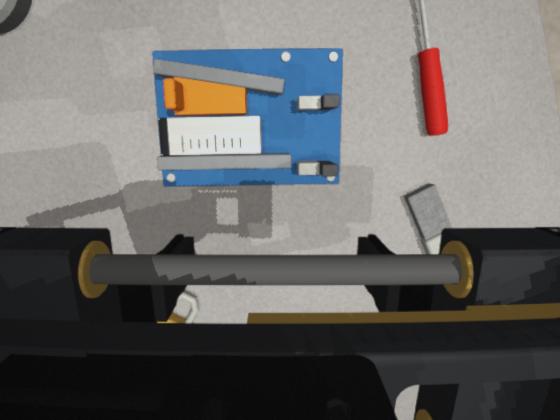

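Run:
```python
from h import *
im,p=pickle.load(open('w1.pkl','rb'))
cv2.imwrite('pics/w1z.png',cv2.resize(im[40:195,145:350],None,fx=3.9,fy=3.9,interpolation=cv2.INTER_CUBIC)[:,:,::-1])
```

```text
(no output)
```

View pics/w1z.png

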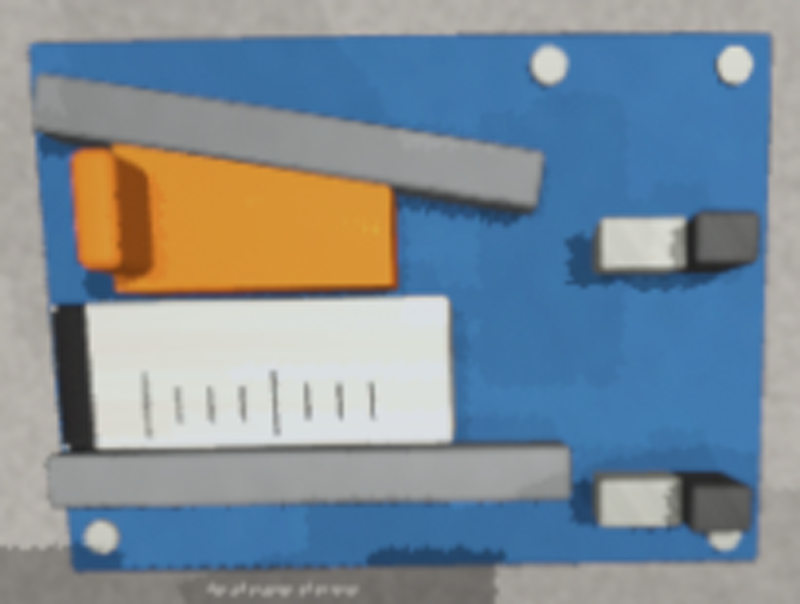

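```bash
cat > fit2.py <<'E'
from h import *
from scipy.optimize import least_squares
im,p=pickle.load(open('w1.pkl','rb'))
Z=lambda a:np.array([145,40])+(np.array(a)+.5)/3.9-.5
def fit(X,U,q0):
    X=np.array(X)/1000.;U=Z(U)
    def f(q):
        c,s=np.cos(q[2]),np.sin(q[2])
        return (proj(p,np.c_[q[0]+c*X[:,0]-s*X[:,1],q[1]+s*X[:,0]+c*X[:,1],X[:,2]])-U).ravel()
    b=least_squares(f,q0,loss='soft_l1');print(b.x,np.degrees(b.x[2]));print(f(b.x).reshape(-1,2).round(1).tolist());return b.x
J=fit([(-110,100,12),(112,100,12),(112,-60,12),(-110,-60,12),(58,44,40),(58,30,40),(58,-30,40),(58,-44,40),(50,-20,40)],
 [(30,42),(771,33),(757,560),(74,572),(597,219),(597,270),(597,476),(597,526),(570,446)],[.562,.0886,-.35])
bar=fit([(55,20,54),(55,-20,54),(-55,-20,54),(-55,20,54)],[(449,296),(453,444),(66,450),(53,305)],[.54,.1,-.35])
def injig(P):
    d=np.array(P)[:2]-J[:2];c,s=np.cos(J[2]),np.sin(J[2]);return 1000*np.array([c*d[0]+s*d[1],-s*d[0]+c*d[1]])
print('bar in jig',injig(bar),np.degrees(bar[2]-J[2]))
print('tab top rear',[injig(q) for q in unproj(p,Z([(73,152),(84,270)]),.072)])
E
python3 fit2.py
```

```text
[ 0.5622551   0.09173835 -0.34839319] -19.961459612872464
[[-2.0, -0.3], [0.3, -0.7], [0.1, 0.7], [-1.8, 0.5], [0.4, -0.5], [0.4, -0.4], [0.2, 1.0], [0.2, 0.4], [0.2, 0.0]]
[ 0.52682721  0.10682456 -0.34680681] -19.87056656536022
[[0.6, 0.1], [0.5, -0.1], [-0.6, 0.3], [-0.5, -0.1]]
bar in jig [-38.44971968   2.08521297] 0.0908930475122403
tab top rear [array([-78.67315029,  58.90622709]), array([-78.10935831,  29.71739542])]
```

Call:
apply_moves(
  steps=[
    {"x":3,"y":-44,"z":0,"spin":0.036},
    {"x":3,"y":-44,"z":0,"spin":0.036},
    {"x":3,"y":-44,"z":0,"spin":0.036},
    {"x":3,"y":-44,"z":0,"spin":0.036},
    {"x":3,"y":-44,"z":0,"spin":0.036},
    {"x":3,"y":-44,"z":0,"spin":0.036},
    {"x":3,"y":-44,"z":0,"spin":0.036},
    {"x":3,"y":-44,"z":0,"spin":0.036},
    {"x":3,"y":-44,"z":0,"spin":0.036},
    {"x":3,"y":-20,"z":0,"spin":0.036},
    {"x":0,"y":0,"z":0,"spin":0},
  ],
)

```text
time_s: 3.3
position: [0.6012, -0.3867, 0.2583]
tcp_rot: [[0.999, 0.018, -0.03], [0.029, 0.013, 0.999], [0.019, -1.0, 0.013]]
force: [-0.6, -0.3, 1.1]
opening: 0.998
```

Run:
```python
from h import *
s=read_state();im=imaging.capture('wrist');p=imaging.camera_params('wrist');print(s['time_s'],s['position'])
pickle.dump((im,p),open('w2.pkl','wb'));cv2.imwrite('pics/w2.png',im[:,:,::-1])
```

```text
3.3 [ 0.60117605 -0.38670491  0.25831272]
```

View pics/w2.png

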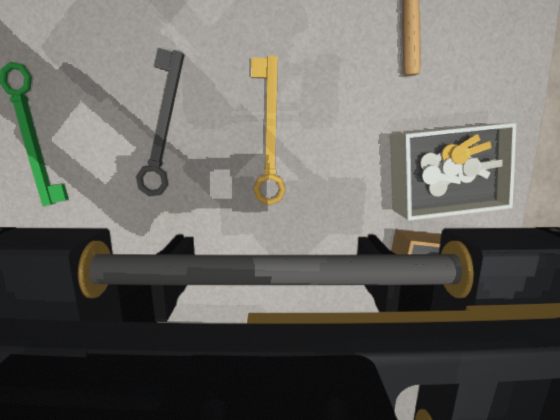

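Run:
```python
from h import *
im,p=pickle.load(open('w2.pkl','rb'))
cv2.imwrite('pics/w2z.png',cv2.resize(im[45:215,230:310],None,fx=3.5,fy=3.5,interpolation=cv2.INTER_CUBIC)[:,:,::-1])
hsv=cv2.cvtColor(im,cv2.COLOR_RGB2HSV)
m=cv2.inRange(hsv,(12,110,60),(32,255,255));m[215:]=0;m[:,:230]=0;m[:,310:]=0
print(m.sum()/255)
from scipy.optimize import minimize
def box(x0,x1,y0,y1,z):return np.array([(x,y,zz) for x in(x0,x1) for y in(y0,y1) for zz in(0,z)],float)
def ren(q):
    c,s=np.cos(q[2]),np.sin(q[2]);M=np.zeros((420*4,560*4),np.uint8)
    def P(X):
        X=X/1000;return proj(p,np.c_[q[0]+c*X[:,0]-s*X[:,1],q[1]+s*X[:,0]+c*X[:,1],X[:,2]])
    def fill(X,v=255):
        h=cv2.convexHull(((P(X)+.5)*4*16-8).astype(np.int32));cv2.fillConvexPoly(M,h,v,shift=4)
    a=np.linspace(0,2*np.pi,40)
    ring=lambda r:np.vstack([np.c_[-76+r*np.cos(a),r*np.sin(a),0*a+z] for z in(0,8)])
    fill(ring(21))
    fill(np.c_[-76+13*np.cos(a),13*np.sin(a),0*a+4],0)
    fill(box(-57,83,-6,6,12));fill(box(59,81,0,25,8));return M
mm=cv2.resize(cv2.GaussianBlur(m,(0,0),1),None,fx=4,fy=4,interpolation=cv2.INTER_LINEAR).astype(float)
def cost(q): return np.abs(cv2.GaussianBlur(ren(q),(0,0),4).astype(float)-mm)[:,900:1260].sum()/1e6
q0=np.array([.6,-.3,np.pi/2]); best=None
for dy in(-.02,0,.02):
  for dx in (-.01,0,.01):
    r=minimize(cost,q0+[dx,dy,0],method='Nelder-Mead',options=dict(initial_simplex=(q0+[dx,dy,0])+np.array([[0,0,0],[.01,0,0],[0,.01,0],[0,0,.05]])))
    if best is None or r.fun<best.fun:best=r
print(best.x,np.degrees(best.x[2]),best.fun)
M=ren(best.x);ov=cv2.resize(im,None,fx=4,fy=4);cs,_=cv2.findContours(M,cv2.RETR_LIST,cv2.CHAIN_APPROX_NONE);cv2.drawContours(ov,cs,-1,(255,0,0),1)
cv2.imwrite('pics/w2o.png',ov[180:780,900:1260,::-1])
```

```text
1898.0
[ 0.59797306 -0.31474534  1.57729379] 90.37227725257667 1.178024
```

View pics/w2o.png

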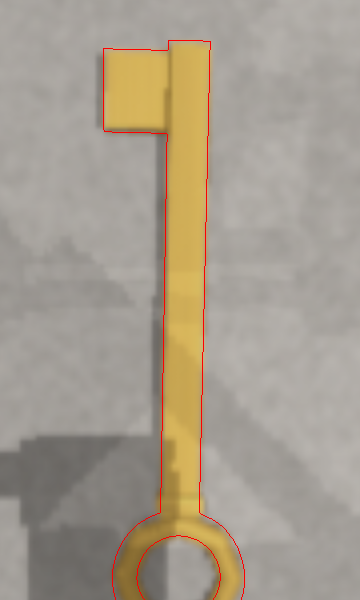

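Call:
apply_moves(
  steps=[
    {"x":-3,"y":40,"z":-30,"spin":-0.02},
    {"x":0,"y":32,"z":-40,"spin":0},
    {"x":0,"y":0,"z":-45,"spin":0},
    {"x":0,"y":0,"z":-40,"spin":0},
    {"x":0,"y":0,"z":-30,"spin":0},
    {"x":0,"y":0,"z":0,"spin":0},
  ],
)

```text
time_s: 3.95
position: [0.5989, -0.2931, 0.0731]
tcp_rot: [[1.0, 0.021, -0.016], [0.015, 0.018, 1.0], [0.021, -1.0, 0.017]]
force: [-0.4, 0.4, -0.4]
opening: 0.999
```

Call:
apply_moves(
  steps=[
    {"x":-1,"y":-18,"z":-20,"spin":-0.008},
    {"x":0,"y":0,"z":-15,"spin":0},
    {"x":0,"y":0,"z":0,"spin":0},
  ],
)

```text
time_s: 4.25
position: [0.6003, -0.3055, 0.0411]
tcp_rot: [[1.0, 0.023, -0.012], [0.012, 0.018, 1.0], [0.023, -1.0, 0.018]]
force: [-0.8, 0.7, 0.3]
opening: 0.999
```

Call:
apply_moves(
  steps=[
    {"x":-1,"y":-8,"z":-14,"spin":-0.005},
    {"x":-1,"y":-2,"z":-9,"spin":0},
    {"x":0,"y":0,"z":-3,"spin":0},
    {"x":0,"y":0,"z":0,"spin":0},
  ],
)

```text
time_s: 4.65
position: [0.6006, -0.3156, 0.0175]
tcp_rot: [[1.0, 0.028, -0.008], [0.007, 0.015, 1.0], [0.028, -0.999, 0.015]]
force: [-0.3, 0.2, 0.2]
opening: 0.997
```

Call:
apply_moves(
  steps=[
    {"x":-2,"y":0,"z":-5,"spin":-0.003},
    {"x":-1,"y":0,"z":-1,"spin":0},
    {"x":0,"y":0,"z":0,"spin":0},
  ],
)

```text
time_s: 4.95
position: [0.5976, -0.3159, 0.0118]
tcp_rot: [[1.0, 0.029, -0.004], [0.004, 0.014, 1.0], [0.029, -0.999, 0.014]]
force: [-1.0, -0.4, -0.3]
opening: 0.998
```

Call:
apply_moves(
  steps=[
    {"x":0,"y":0,"z":0,"spin":0},
    {"x":0,"y":0,"z":0,"spin":0},
    {"x":0,"y":0,"z":0,"spin":0},
    {"x":0,"y":0,"z":0,"spin":0},
    {"x":0,"y":0,"z":0,"spin":0},
  ],
  grip=0,
)

```text
time_s: 5.45
position: [0.598, -0.3161, 0.0124]
tcp_rot: [[1.0, 0.03, -0.004], [0.004, 0.014, 1.0], [0.03, -0.999, 0.013]]
force: [0.4, -1.5, 0.6]
opening: 0.629
```

Call:
apply_moves(
  steps=[
    {"x":0,"y":0,"z":0,"spin":0},
    {"x":0,"y":0,"z":0,"spin":0},
    {"x":0,"y":0,"z":0,"spin":0},
    {"x":0,"y":0,"z":0,"spin":0},
    {"x":0,"y":0,"z":0,"spin":0},
    {"x":0,"y":0,"z":0,"spin":0},
    {"x":0,"y":0,"z":0,"spin":0},
    {"x":0,"y":0,"z":0,"spin":0},
  ],
)

```text
time_s: 6.25
position: [0.5981, -0.3161, 0.0125]
tcp_rot: [[1.0, 0.03, -0.004], [0.004, 0.014, 1.0], [0.03, -0.999, 0.013]]
force: [0.1, -0.2, 0.1]
opening: 0.133
```

Call:
apply_moves(
  steps=[
    {"x":0,"y":0,"z":15,"spin":0},
    {"x":0,"y":0,"z":35,"spin":0},
    {"x":0,"y":10,"z":40,"spin":0},
    {"x":3,"y":25,"z":30,"spin":-0.03},
    {"x":4,"y":35,"z":5,"spin":-0.04},
    {"x":4,"y":40,"z":0,"spin":-0.04},
    {"x":4,"y":40,"z":0,"spin":-0.04},
    {"x":4,"y":40,"z":0,"spin":-0.04},
    {"x":4,"y":40,"z":0,"spin":-0.04},
    {"x":3,"y":40,"z":0,"spin":-0.04},
    {"x":2,"y":30,"z":0,"spin":-0.03},
    {"x":0,"y":10,"z":0,"spin":0},
  ],
)

```text
time_s: 7.45
position: [0.6247, 0.0023, 0.1525]
tcp_rot: [[0.95, 0.042, 0.31], [-0.31, 0.0, 0.951], [0.04, -0.999, 0.013]]
force: [0.4, -0.5, -2.4]
opening: 0.13
```

Call:
apply_moves(
  steps=[
    {"x":1,"y":25,"z":0,"spin":-0.02},
    {"x":1,"y":20,"z":0,"spin":-0.01},
    {"x":0,"y":10,"z":0,"spin":0},
    {"x":0,"y":0,"z":0,"spin":0},
  ],
)

```text
time_s: 7.85
position: [0.6263, 0.0591, 0.155]
tcp_rot: [[0.941, 0.043, 0.336], [-0.336, -0.003, 0.942], [0.042, -0.999, 0.012]]
force: [0.3, 0.2, -0.7]
opening: 0.135
```

Run:
```python
from h import *
s=read_state();im=imaging.capture('wrist');p=imaging.camera_params('wrist');print(s['time_s'],s['position'])
pickle.dump((im,p),open('w3.pkl','wb'));cv2.imwrite('pics/w3.png',im[:,:,::-1])
a=imaging.capture('scene')[200:295,235:345];b=imaging.capture('side')[165:235,220:330]
a=cv2.resize(a,None,fx=5,fy=5,interpolation=2);b=cv2.resize(b,None,fx=5,fy=5,interpolation=2)
cv2.imwrite('pics/s3.png',np.vstack([a,b])[:,:,::-1][::1])
```

```text
7.85 [0.62628155 0.05913205 0.15497996]
```

View pics/w3.png

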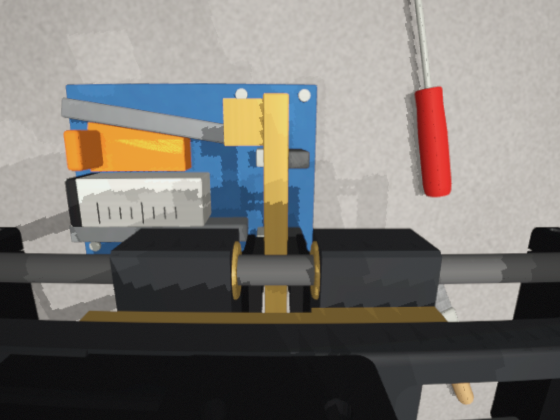

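View pics/s3.png

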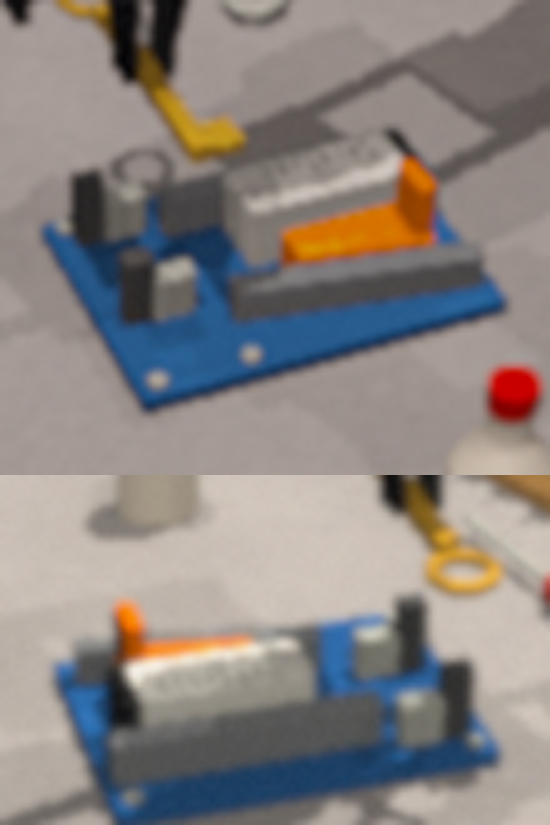

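Run:
```python
from h import *
im,p=pickle.load(open('w3.pkl','rb'))
J=[.5622,.0917,np.radians(-20)]
c,s=np.cos(J[2]),np.sin(J[2])
def L(*P):
    X=np.array(P)/1000;return proj(p,np.c_[J[0]+c*X[:,0]-s*X[:,1],J[1]+s*X[:,0]+c*X[:,1],X[:,2]])
ov=cv2.resize(im,None,fx=3,fy=3,interpolation=2)
for poly in ([(-110,100,12),(112,100,12),(112,-60,12),(-110,-60,12)],[(58,30,40),(82,30,40),(82,44,40),(58,44,40)],[(82,30,58),(82,44,58)],[(-105,-20,40),(50,-20,40)]):
    cv2.polylines(ov,[((L(*poly)+.5)*3*16).astype(int)],True,(255,0,0),1,shift=4)
cv2.imwrite('pics/w3o.png',ov[220:780,180:980,::-1])
```

```text
(no output)
```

View pics/w3o.png

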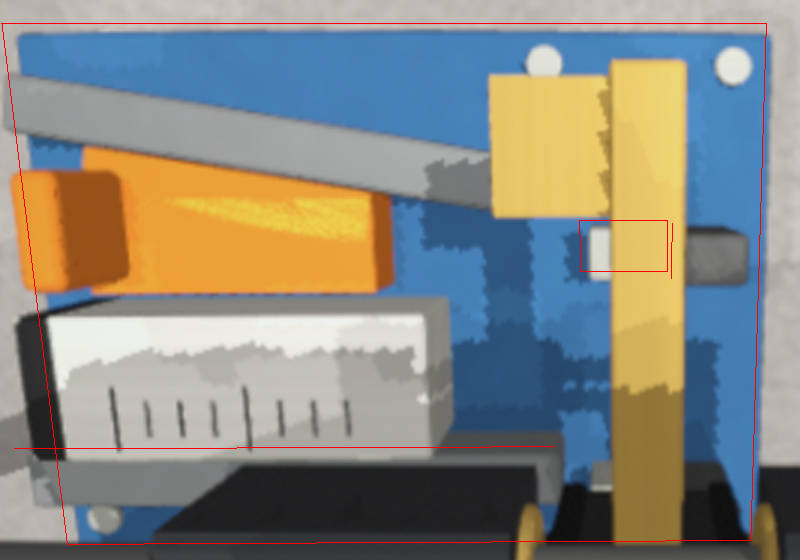

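Call:
apply_moves(
  steps=[
    {"x":1,"y":4,"z":-20,"spin":-0.005},
    {"x":0,"y":0,"z":-25,"spin":0},
    {"x":0,"y":0,"z":-20,"spin":0},
    {"x":0,"y":0,"z":-5,"spin":0},
    {"x":0,"y":0,"z":0,"spin":0},
  ],
)

```text
time_s: 8.5
position: [0.6298, 0.0543, 0.0844]
tcp_rot: [[0.936, 0.048, 0.349], [-0.349, -0.006, 0.937], [0.047, -0.999, 0.011]]
force: [-0.6, 0.1, -1.7]
opening: 0.13
```

Call:
apply_moves(
  steps=[
    {"x":-1,"y":7,"z":-6,"spin":0.003},
    {"x":0,"y":4,"z":-5,"spin":0},
    {"x":0,"y":2,"z":-4,"spin":0},
    {"x":0,"y":0,"z":0,"spin":0},
  ],
)

```text
time_s: 8.9
position: [0.6307, 0.0673, 0.0709]
tcp_rot: [[0.936, 0.052, 0.347], [-0.348, -0.006, 0.938], [0.051, -0.999, 0.013]]
force: [0.2, -0.4, -0.7]
opening: 0.135
```

Run:
```python
from h import *
s=read_state();im=imaging.capture('wrist');p=imaging.camera_params('wrist');print(s['time_s'],s['position'])
pickle.dump((im,p),open('w4.pkl','wb'))
w=cv2.resize(im[60:260,50:330],None,fx=2,fy=2,interpolation=2)
a=imaging.capture('scene')[200:295,235:345];b=imaging.capture('side')[165:235,220:330]
a=cv2.resize(a,(560,484),interpolation=2);b=cv2.resize(b,(560,356),interpolation=2)
cv2.imwrite('pics/s4.png',np.vstack([a,b])[:,:,::-1][::1])
cv2.imwrite('pics/w4.png',cv2.resize(im[60:240,50:330],None,fx=2.8,fy=2.8,interpolation=2)[:,:,::-1])
```

```text
8.9 [0.63065966 0.06725723 0.07093608]
```

View pics/s4.png

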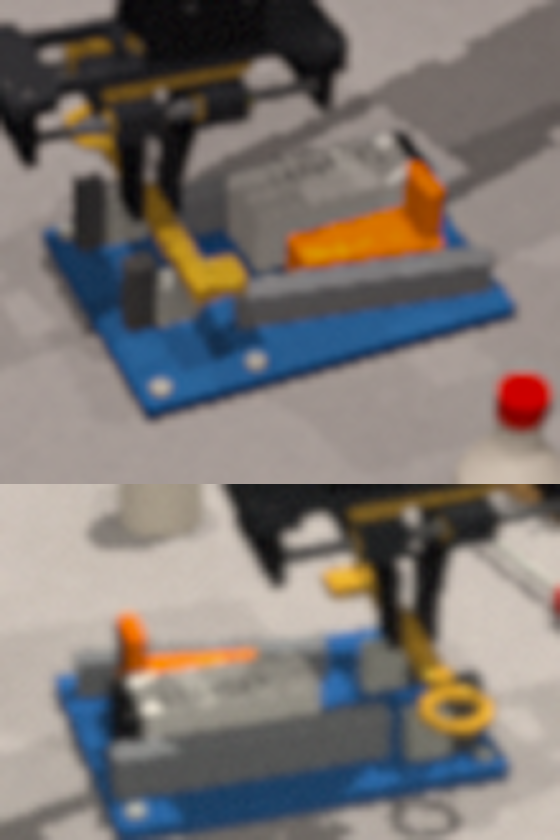

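View pics/w4.png

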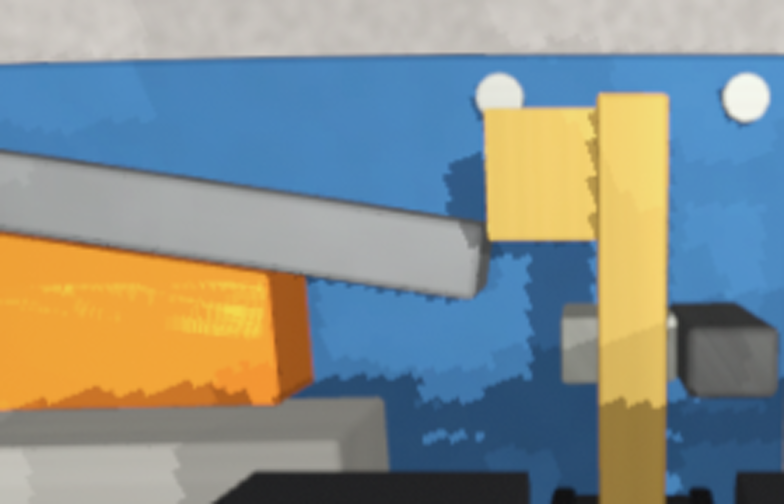

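Call:
apply_moves(
  steps=[
    {"x":0,"y":0,"z":-8,"spin":0.003},
    {"x":0,"y":0,"z":-4,"spin":0},
    {"x":0,"y":0,"z":0,"spin":0},
  ],
)

```text
time_s: 9.35
position: [0.6316, 0.0667, 0.0592]
tcp_rot: [[0.937, 0.055, 0.345], [-0.345, -0.006, 0.939], [0.054, -0.998, 0.013]]
force: [-0.6, -0.2, -2.2]
opening: 0.129
```

Call:
apply_moves(
  steps=[
    {"x":-1,"y":0,"z":-3,"spin":0},
    {"x":0,"y":0,"z":-1,"spin":0},
    {"x":0,"y":0,"z":0,"spin":0},
  ],
)

```text
time_s: 9.65
position: [0.6303, 0.0665, 0.0544]
tcp_rot: [[0.937, 0.054, 0.345], [-0.345, -0.006, 0.939], [0.053, -0.999, 0.013]]
force: [-0.0, -0.2, -2.4]
opening: 0.135
```

Call:
apply_moves(
  steps=[
    {"x":0,"y":0,"z":-1.5,"spin":0},
    {"x":0,"y":0,"z":0,"spin":0},
  ],
)

```text
time_s: 9.85
position: [0.6304, 0.0665, 0.0529]
tcp_rot: [[0.937, 0.054, 0.345], [-0.345, -0.006, 0.939], [0.053, -0.998, 0.013]]
force: [-0.1, 0.9, -1.8]
opening: 0.128
```

Call:
apply_moves(
  steps=[
    {"x":0,"y":0,"z":-1,"spin":0},
    {"x":0,"y":0,"z":0,"spin":0},
  ],
)

```text
time_s: 10.05
position: [0.6308, 0.0665, 0.0527]
tcp_rot: [[0.937, 0.056, 0.345], [-0.345, -0.006, 0.939], [0.054, -0.998, 0.013]]
force: [-0.0, -0.5, -1.9]
opening: 0.13
```

Call:
apply_moves(
  steps=[
    {"x":0,"y":0,"z":-1.5,"spin":0},
    {"x":0,"y":0,"z":0,"spin":0},
  ],
)

```text
time_s: 10.25
position: [0.6312, 0.0665, 0.0528]
tcp_rot: [[0.937, 0.057, 0.345], [-0.345, -0.007, 0.939], [0.056, -0.998, 0.013]]
force: [0.4, -0.6, -1.7]
opening: 0.134
```

Call:
apply_moves(
  steps=[
    {"x":0,"y":0,"z":-1,"spin":0},
    {"x":0,"y":0,"z":0,"spin":0},
  ],
)

```text
time_s: 10.45
position: [0.6315, 0.0665, 0.0526]
tcp_rot: [[0.937, 0.058, 0.345], [-0.345, -0.007, 0.939], [0.056, -0.998, 0.014]]
force: [0.4, 1.0, -1.1]
opening: 0.136
```

Call:
apply_moves(
  steps=[
    {"x":-1,"y":0,"z":-2.5,"spin":0},
    {"x":0,"y":0,"z":0,"spin":0},
  ],
)

```text
time_s: 10.65
position: [0.6319, 0.0665, 0.053]
tcp_rot: [[0.937, 0.061, 0.344], [-0.345, -0.007, 0.939], [0.06, -0.998, 0.015]]
force: [0.1, -0.1, -1.7]
opening: 0.132
```

Run:
```python
from h import *
s=read_state();print(s['force'],s['moment'],s['position'])
a=imaging.capture('scene')[210:285,235:345];b=imaging.capture('side')[165:235,220:330]
a=cv2.resize(a,(770,525),interpolation=2);b=cv2.resize(b,(770,490),interpolation=2)
cv2.imwrite('pics/s5a.png',a[:,:,::-1]);cv2.imwrite('pics/s5b.png',b[:,:,::-1])
```

```text
[ 0.08433767 -0.07557232 -1.72326317] [-0.07018815  0.13156828  0.02724997] [0.63190923 0.06648246 0.05296892]
```

View pics/s5a.png

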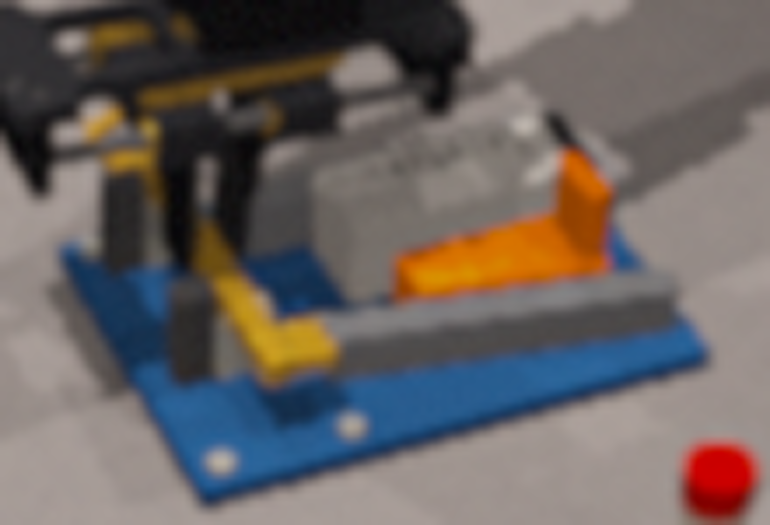

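View pics/s5b.png

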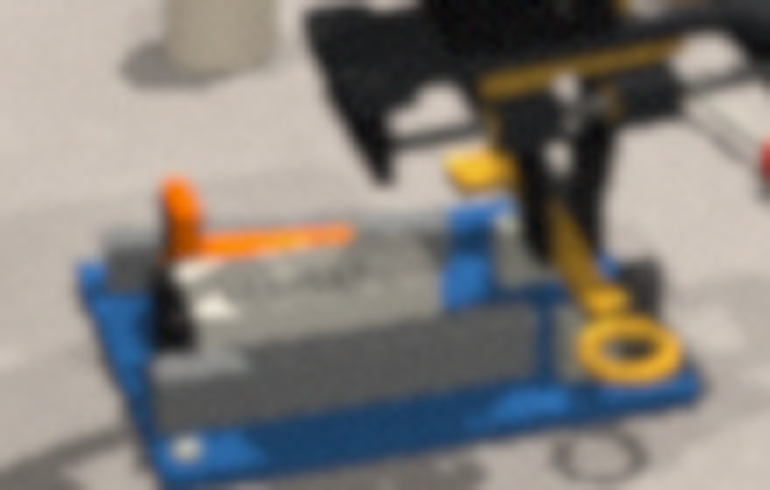

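Run:
```python
from h import *
s=read_state();print(s['joint_positions'],s['qvel'],s['tau'])
```

```text
[-3.98301893 43.26582276 90.39944157 -0.22329676 42.78310137 16.35200495] [ 0.03937417  0.11947796 -0.23236437 -0.04360823  0.30170136  0.07194074] [-4.32821747e-02 -4.54430115e+01 -1.09343943e+01  1.93943200e-02
 -2.33069379e-01  1.05530579e-02]
```

Call:
apply_moves(
  steps=[
    {"x":0,"y":0,"z":0,"spin":0},
    {"x":0,"y":0,"z":0,"spin":0},
    {"x":0,"y":0,"z":0,"spin":0},
    {"x":0,"y":0,"z":0,"spin":0},
    {"x":0,"y":0,"z":0,"spin":0},
  ],
  grip=40,
)

```text
time_s: 11.25
position: [0.632, 0.0664, 0.0508]
tcp_rot: [[0.937, 0.06, 0.345], [-0.345, -0.007, 0.939], [0.059, -0.998, 0.014]]
force: [-0.2, -0.6, 0.0]
opening: 0.44
```

Call:
apply_moves(
  steps=[
    {"x":0,"y":0,"z":10,"spin":0},
    {"x":0,"y":0,"z":30,"spin":0},
    {"x":0,"y":0,"z":40,"spin":0},
    {"x":-10,"y":0,"z":10,"spin":0},
    {"x":0,"y":0,"z":0,"spin":0},
  ],
)

```text
time_s: 11.75
position: [0.6202, 0.0664, 0.1441]
tcp_rot: [[0.937, 0.057, 0.345], [-0.345, -0.007, 0.939], [0.056, -0.998, 0.014]]
force: [-0.0, 0.4, -0.0]
opening: 0.459
```

Run:
```python
from h import *
s=read_state();print(s['force'],s['position'])
im=imaging.capture('wrist');p=imaging.camera_params('wrist');pickle.dump((im,p),open('w6.pkl','wb'))
a=imaging.capture('scene')[210:285,235:345];b=imaging.capture('side')[165:235,220:330]
a=cv2.resize(a,(630,430),interpolation=2);b=cv2.resize(b,(630,400),interpolation=2)
cv2.imwrite('pics/s6.png',np.vstack([a,b])[:600,:,::-1]);cv2.imwrite('pics/s6b.png',b[:,:,::-1]);cv2.imwrite('pics/w6.png',im[:,:,::-1])
```

```text
[-0.02069761  0.36751913 -0.04693952] [0.6201889  0.066414   0.14405142]
```

View pics/s6.png

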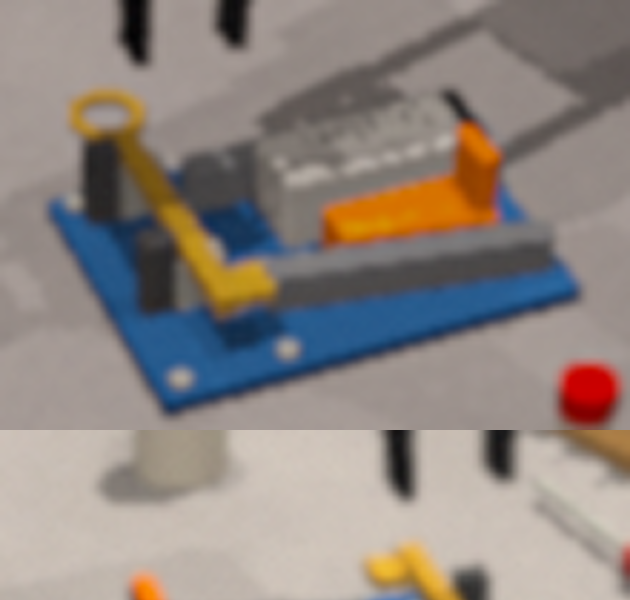

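View pics/s6b.png

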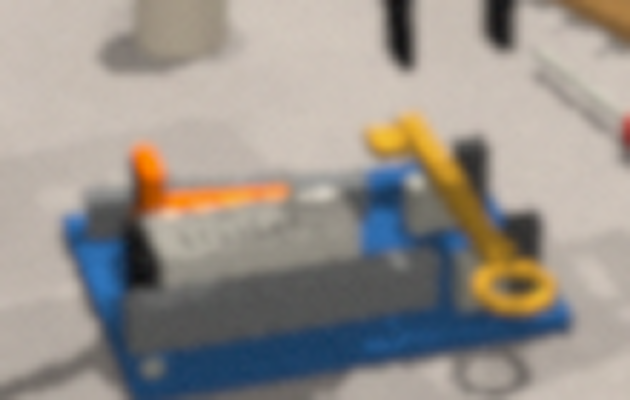

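View pics/w6.png

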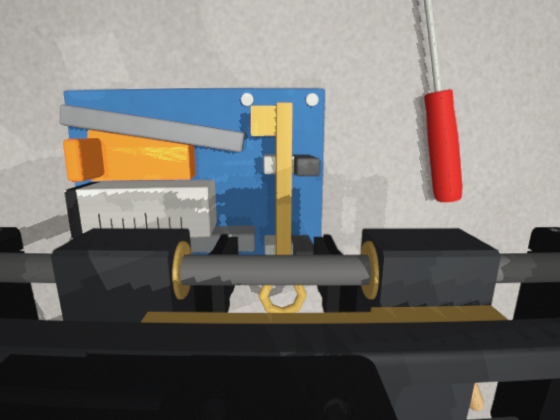

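Call:
apply_moves(
  steps=[
    {"x":-25,"y":9,"z":0,"spin":0},
    {"x":-40,"y":15,"z":0,"spin":0},
    {"x":-40,"y":15,"z":0,"spin":0},
    {"x":-40,"y":15,"z":0,"spin":0},
    {"x":-20,"y":8,"z":0,"spin":0},
    {"x":0,"y":0,"z":0,"spin":0},
    {"x":0,"y":0,"z":0,"spin":0},
  ],
  grip=0,
)

```text
time_s: 12.6
position: [0.4469, 0.1281, 0.1331]
tcp_rot: [[0.937, 0.041, 0.347], [-0.347, -0.008, 0.938], [0.041, -0.999, 0.007]]
force: [0.8, -0.7, 0.6]
opening: 0.012
```

Run:
```python
from h import *
p=imaging.camera_params('scene')
print(unproj(p,[[402,283]],.045),unproj(p,[[409,259]],.012))
im=imaging.capture('wrist');cv2.imwrite('pics/w7.png',im[:,:,::-1]);pickle.dump((im,imaging.camera_params('wrist')),open('w7.pkl','wb'))
```

```text
[[0.4659214  0.42131365 0.045     ]] [[0.33709784 0.35907202 0.012     ]]
```

View pics/w7.png

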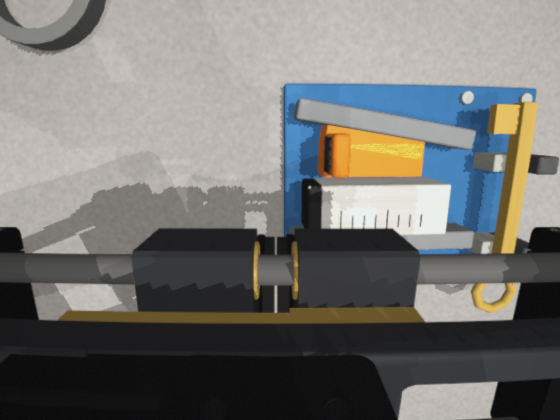

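Call:
apply_moves(
  steps=[
    {"x":1,"y":3,"z":-30,"spin":0},
    {"x":1,"y":2,"z":-35,"spin":0},
    {"x":0,"y":0,"z":-20,"spin":0},
    {"x":0,"y":0,"z":0,"spin":0},
  ],
)

```text
time_s: 13.05
position: [0.4601, 0.1314, 0.0452]
tcp_rot: [[0.935, 0.055, 0.351], [-0.351, -0.007, 0.936], [0.054, -0.998, 0.012]]
force: [0.2, -0.0, -0.5]
opening: 0.003
```

Call:
apply_moves(
  steps=[
    {"x":-4,"y":0,"z":-8,"spin":0.005},
    {"x":0,"y":-1,"z":-3,"spin":0},
    {"x":0,"y":0,"z":0,"spin":0},
  ],
)

```text
time_s: 13.35
position: [0.4596, 0.1295, 0.0338]
tcp_rot: [[0.936, 0.058, 0.347], [-0.348, -0.007, 0.938], [0.057, -0.998, 0.014]]
force: [-0.4, -0.9, 0.7]
opening: 0.007
```

Call:
apply_moves(
  steps=[
    {"x":9.4,"y":-3.4,"z":0,"spin":0},
    {"x":9.4,"y":-3.4,"z":0,"spin":0},
    {"x":9.4,"y":-3.4,"z":0,"spin":0},
    {"x":0,"y":0,"z":0,"spin":0},
  ],
)

```text
time_s: 13.75
position: [0.4896, 0.1184, 0.0356]
tcp_rot: [[0.936, 0.058, 0.347], [-0.348, -0.007, 0.938], [0.057, -0.998, 0.014]]
force: [-0.7, -0.3, -0.0]
opening: 0.005
```

Call:
apply_moves(
  steps=[
    {"x":5,"y":-2,"z":0,"spin":0},
    {"x":5,"y":-2,"z":0,"spin":0},
    {"x":0,"y":0,"z":0,"spin":0},
  ],
)

```text
time_s: 14.05
position: [0.4998, 0.114, 0.0358]
tcp_rot: [[0.936, 0.057, 0.348], [-0.348, -0.007, 0.938], [0.056, -0.998, 0.013]]
force: [-0.6, -0.6, -0.6]
opening: 0.008
```

```bash
cat > look.py <<'E'
import sys
from h import *
n=sys.argv[1]
s=read_state();print(s['time_s'],s['force'],s['position'])
a=imaging.capture('scene')[210:285,235:345];b=imaging.capture('side')[180:235,220:330]
a=cv2.resize(a,(560,382),interpolation=2);b=cv2.resize(b,(560,280),interpolation=2)
im=np.vstack([a,b]);im=cv2.resize(im,None,fx=.9,fy=.9)
cv2.imwrite(f'pics/l{n}.png',im[:,:,::-1])
im=imaging.capture('wrist');pickle.dump((im,imaging.camera_params('wrist')),open(f'l{n}.pkl','wb'));cv2.imwrite(f'pics/lw{n}.png',im[:,:,::-1])
E
python3 look.py 1
```

```text
14.05 [-0.60101571 -0.57972718 -0.62642073] [0.49976005 0.11401161 0.03579971]
```

View pics/l1.png

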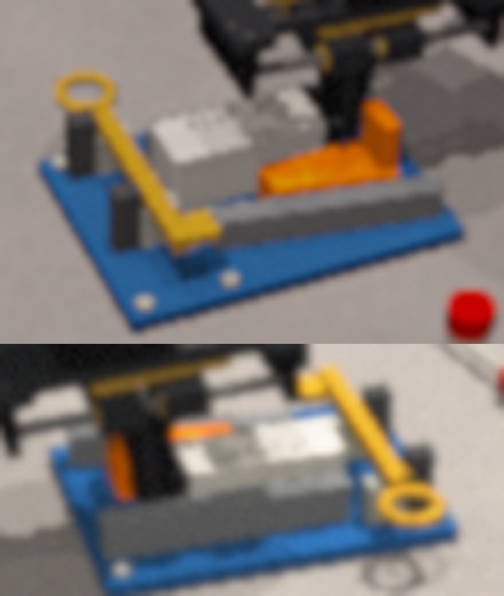

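View pics/lw1.png

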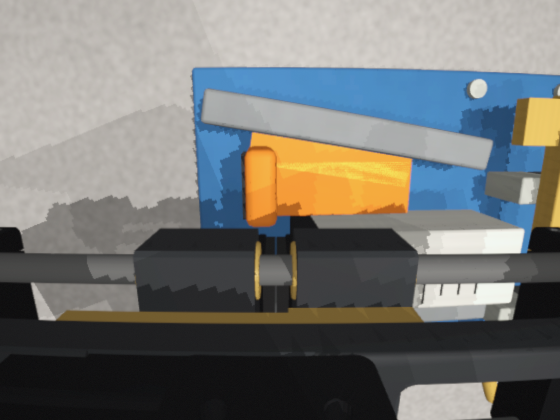

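Call:
apply_moves(
  steps=[
    {"x":3,"y":-1,"z":0,"spin":0},
    {"x":3,"y":-1,"z":0,"spin":0},
  ],
)

```text
time_s: 14.4
position: [0.5017, 0.1128, 0.0358]
tcp_rot: [[0.936, 0.049, 0.347], [-0.348, -0.006, 0.938], [0.048, -0.999, 0.011]]
force: [-6.0, 3.7, 5.9]
opening: 0.007
```

Call:
apply_moves(
  steps=[
    {"x":3,"y":-1,"z":0,"spin":0},
  ],
)

```text
time_s: 14.5
position: [0.5019, 0.1124, 0.0358]
tcp_rot: [[0.937, 0.043, 0.348], [-0.348, -0.006, 0.938], [0.043, -0.999, 0.01]]
force: [-6.6, 3.0, 6.9]
opening: 0.005
```

Call:
apply_moves(
  steps=[
    {"x":3,"y":-1,"z":0,"spin":0},
  ],
)

```text
time_s: 14.6
position: [0.5021, 0.1121, 0.0359]
tcp_rot: [[0.937, 0.038, 0.347], [-0.348, -0.005, 0.938], [0.037, -0.999, 0.008]]
force: [-6.3, 3.9, 5.8]
opening: 0.006
```

```bash
python3 look.py 2
```

```text
14.6 [-6.25021654  3.9278505   5.84383796] [0.50210209 0.11209682 0.03586827]
```

View pics/l2.png

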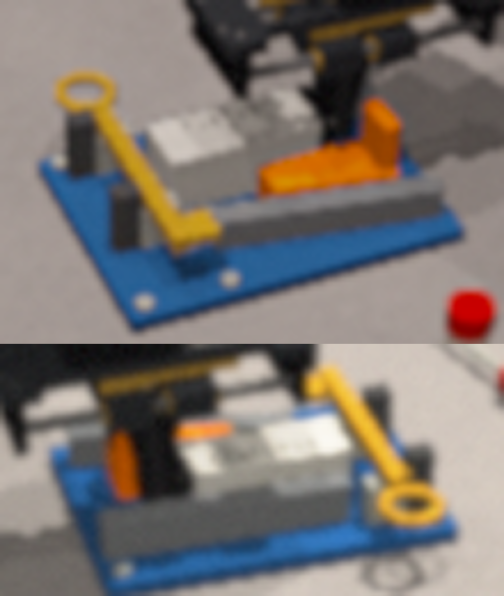

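View pics/lw2.png

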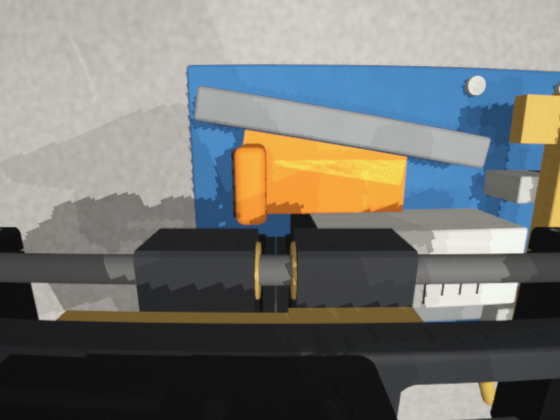

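Call:
apply_moves(
  steps=[
    {"x":7,"y":-2.5,"z":1.5,"spin":0},
  ],
)

```text
time_s: 14.85
position: [0.5069, 0.1099, 0.037]
tcp_rot: [[0.937, 0.034, 0.347], [-0.347, -0.005, 0.938], [0.033, -0.999, 0.007]]
force: [-1.2, 0.8, -0.3]
opening: 0.005
```

Call:
apply_moves(
  steps=[
    {"x":7,"y":-2.5,"z":1.5,"spin":0},
  ],
)

```text
time_s: 14.95
position: [0.5138, 0.1075, 0.0385]
tcp_rot: [[0.938, 0.033, 0.346], [-0.346, -0.005, 0.938], [0.033, -0.999, 0.007]]
force: [-0.7, 0.4, -0.8]
opening: 0.006
```

```bash
cp fit2.py f3.py
python3 - <<'E'
from h import *
for k in (1,2):
    im,p=pickle.load(open(f'l{k}.pkl','rb'))
    cv2.imwrite(f'pics/z{k}.png',cv2.resize(im[60:260,300:560],None,fx=3,fy=3,interpolation=2)[:,:,::-1])
E
```

```text
(no output)
```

View pics/z2.png

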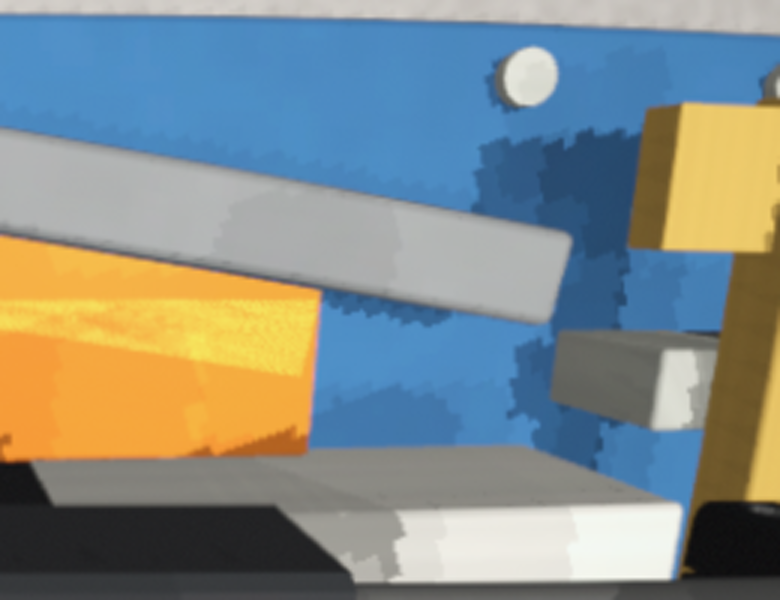

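```bash
python3 look.py 3
```

```text
14.95 [-0.67843765  0.42764512 -0.8205662 ] [0.51377687 0.10748742 0.03848511]
```

View pics/l3.png

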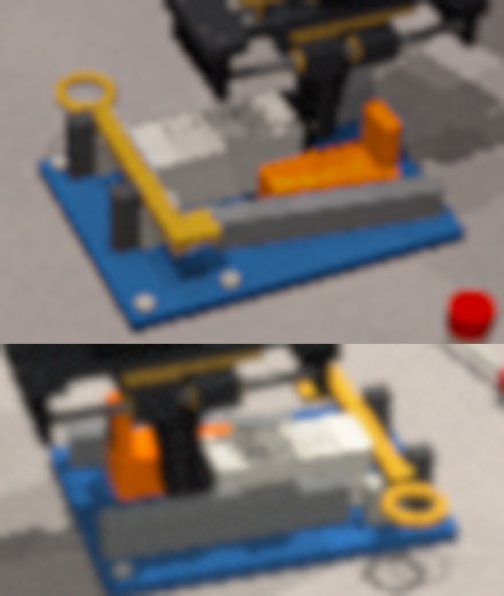

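View pics/lw3.png

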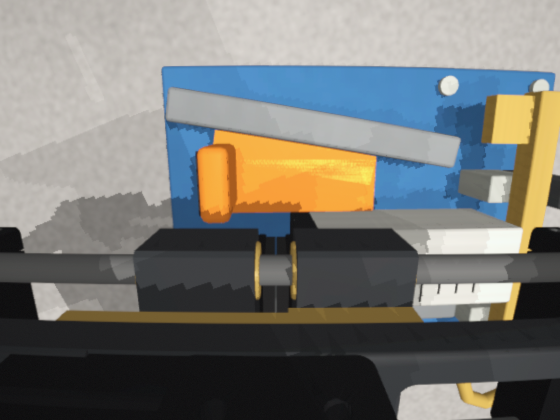

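Call:
apply_moves(
  steps=[
    {"x":4,"y":-1.5,"z":0,"spin":0},
  ],
)

```text
time_s: 15.2
position: [0.517, 0.106, 0.0386]
tcp_rot: [[0.937, 0.031, 0.347], [-0.347, -0.005, 0.938], [0.03, -1.0, 0.006]]
force: [-9.2, 4.5, 7.6]
opening: 0.005
```

Call:
apply_moves(
  steps=[
    {"x":4,"y":-1.5,"z":0,"spin":0},
  ],
)

```text
time_s: 15.3
position: [0.5169, 0.1058, 0.0386]
tcp_rot: [[0.937, 0.022, 0.348], [-0.349, -0.002, 0.937], [0.021, -1.0, 0.005]]
force: [-8.8, 10.1, 10.9]
opening: 0.004
```

Call:
apply_moves(
  steps=[
    {"x":4,"y":-1.5,"z":0,"spin":0},
  ],
)

```text
time_s: 15.4
position: [0.5169, 0.1059, 0.0387]
tcp_rot: [[0.937, 0.013, 0.349], [-0.349, -0.0, 0.937], [0.013, -1.0, 0.004]]
force: [-8.1, 8.2, 8.5]
opening: 0.006
```

```bash
python3 look.py 4
python3 - <<'E'
from h import *
im,p=pickle.load(open('l4.pkl','rb'))
cv2.imwrite('pics/z4.png',cv2.resize(im[60:260,300:560],None,fx=3,fy=3,interpolation=2)[:,:,::-1])
E
```

```text
15.4 [-8.06717398  8.216355    8.53229534] [0.51685755 0.10586361 0.03869095]
```

View pics/l4.png

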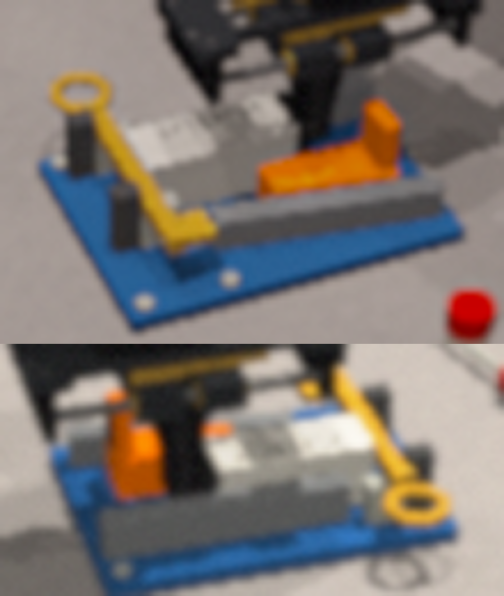

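View pics/z4.png

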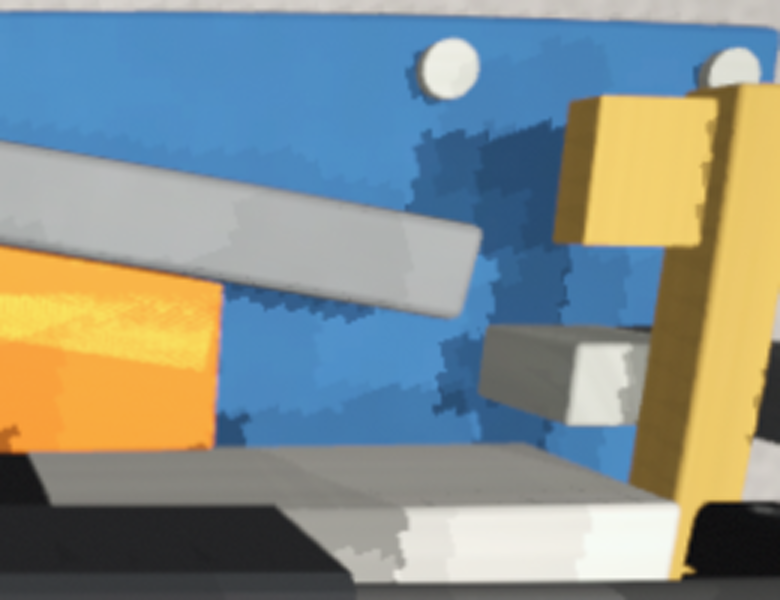

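Call:
apply_moves(
  steps=[
    {"x":7,"y":-1.5,"z":1,"spin":0},
  ],
)

```text
time_s: 15.65
position: [0.5168, 0.1059, 0.039]
tcp_rot: [[0.937, -0.001, 0.349], [-0.349, 0.001, 0.937], [-0.001, -1.0, 0.001]]
force: [-12.6, 5.5, 1.4]
opening: 0.002
```

Call:
apply_moves(
  steps=[
    {"x":7,"y":-2,"z":1,"spin":0},
  ],
)

```text
time_s: 15.75
position: [0.5165, 0.1058, 0.0391]
tcp_rot: [[0.937, -0.017, 0.35], [-0.35, 0.004, 0.937], [-0.017, -1.0, -0.002]]
force: [-10.1, 8.9, 3.1]
opening: -0.0
```

Call:
apply_moves(
  steps=[
    {"x":7,"y":-2,"z":1,"spin":0},
  ],
)

```text
time_s: 15.85
position: [0.5162, 0.1058, 0.0392]
tcp_rot: [[0.936, -0.032, 0.35], [-0.35, 0.007, 0.937], [-0.032, -0.999, -0.005]]
force: [-9.6, 8.5, 4.5]
opening: 0.005
```

Call:
apply_moves(
  steps=[
    {"x":-6,"y":2,"z":0,"spin":0},
    {"x":-10,"y":4,"z":0,"spin":0},
    {"x":0,"y":0,"z":20,"spin":0},
    {"x":0,"y":0,"z":40,"spin":0},
    {"x":30,"y":-30,"z":40,"spin":0},
    {"x":35,"y":-40,"z":30,"spin":0},
    {"x":20,"y":-15,"z":20,"spin":0},
    {"x":0,"y":0,"z":0,"spin":0},
  ],
)

```text
time_s: 16.65
position: [0.5805, 0.0327, 0.1868]
tcp_rot: [[0.937, -0.021, 0.348], [-0.348, 0.002, 0.938], [-0.02, -1.0, -0.006]]
force: [-0.6, 0.3, 0.5]
opening: 0.006
```

```bash
python3 look.py 5
python3 - <<'E'
from h import *
im,p=pickle.load(open('l5.pkl','rb'))
cv2.imwrite('pics/z5.png',cv2.resize(im[40:240,130:400],None,fx=2.9,fy=2.9,interpolation=2)[:,:,::-1])
E
```

```text
16.65 [-0.5604657   0.28338575  0.54687958] [0.58046863 0.03266163 0.18678353]
```

View pics/l5.png

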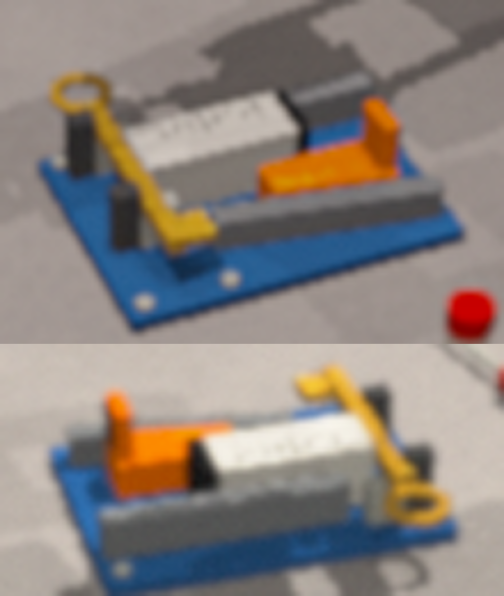

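View pics/lw5.png

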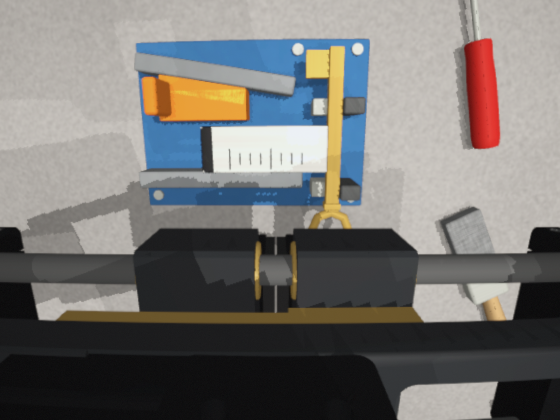

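View pics/z5.png

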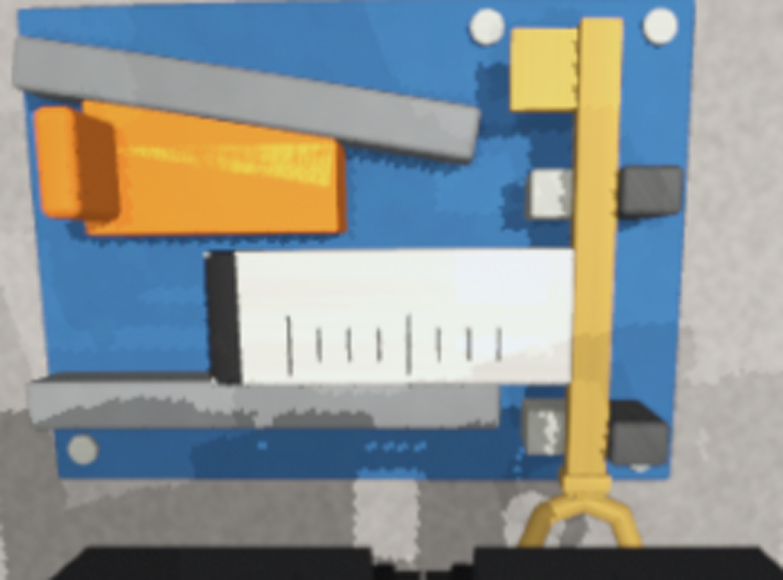

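Run:
```python
src=open('fit2.py').read().split("J=fit")[0].replace("w1.pkl","l5.pkl").replace("[145,40]","[130,40]").replace("3.9","2.9")
exec(src)
J=fit([(112,100,12),(112,-60,12),(-110,-60,12),(-110,100,12),(58,44,40),(58,30,40),(58,-30,40),(58,-44,40),(50,-20,40),(82,44,58),(82,30,58)],
 [(693,0),(669,479),(60,478),(18,10),(530,170),(530,217),(523,400),(523,454),(498,384),(620,168),(622,215)],[.562,.09,-.35])
bar=fit([(55,20,54),(55,-20,54),(-55,-20,54),(-55,20,54)],[(572,248),(571,384),(214,385),(206,252)],[.54,.1,-.35])
def injig(P):
    d=np.array(P)[:2]-J[:2];c,s=np.cos(J[2]),np.sin(J[2]);return (1000*np.array([c*d[0]+s*d[1],-s*d[0]+c*d[1]])).round(1)
print('bar in jig',injig(bar),np.degrees(bar[2]-J[2]))
print('shank right edge',[injig(q) for q in unproj(p,Z([(621,100),(609,440)]),.052)],'bit end',[injig(q) for q in unproj(p,Z([(582,18),(624,18)]),.052)])
print('tab',[injig(q) for q in unproj(p,Z([(36,108),(43,217)]),.072)])
```

```text
[ 0.56035854  0.09013527 -0.34926973] -20.01168126174071
[[1.6, -2.1], [0.5, 2.0], [-2.6, 1.1], [-2.9, -1.5], [0.0, -0.1], [-0.3, 0.3], [0.6, 4.7], [0.3, 0.9], [0.7, -0.7], [0.2, -1.2], [-1.2, 0.3]]
[ 0.57597254  0.08541482 -0.34332039] -19.67080941138838
[[1.9, -0.2], [0.9, 0.2], [-1.4, 0.4], [-1.4, -0.2]]
bar in jig [16.3  0.9] 0.34087185035232725
shank right edge [array([82.4, 62. ]), array([ 83., -36.])] bit end [array([70.8, 83.8]), array([82.4, 83.8])]
tab [array([-77.7,  59.1]), array([-78.3,  30.4])]
```

Call:
apply_moves(
  steps=[
    {"x":-15,"y":20,"z":0,"spin":0},
    {"x":-25,"y":35,"z":0,"spin":0},
    {"x":-25,"y":35,"z":-10,"spin":0},
    {"x":-23,"y":30,"z":-25,"spin":0},
    {"x":-14,"y":16,"z":-30,"spin":0},
    {"x":0,"y":0,"z":0,"spin":0},
    {"x":0,"y":0,"z":0,"spin":0},
  ],
)

```text
time_s: 17.5
position: [0.4481, 0.1798, 0.106]
tcp_rot: [[0.939, -0.063, 0.338], [-0.339, 0.002, 0.941], [-0.06, -0.998, -0.019]]
force: [0.2, -0.3, 0.1]
opening: 0.003
```

Call:
apply_moves(
  steps=[
    {"x":5,"y":-2,"z":-20,"spin":-0.003},
    {"x":5,"y":-3,"z":-20,"spin":0},
    {"x":5,"y":-2,"z":-6,"spin":0},
    {"x":0,"y":0,"z":0,"spin":0},
  ],
)

```text
time_s: 17.9
position: [0.4658, 0.1717, 0.0606]
tcp_rot: [[0.938, -0.059, 0.342], [-0.342, 0.002, 0.94], [-0.056, -0.998, -0.018]]
force: [-0.4, -0.3, 0.5]
opening: 0.007
```

Call:
apply_moves(
  steps=[
    {"x":6,"y":-2,"z":-6,"spin":0},
    {"x":5,"y":-2,"z":0,"spin":0},
  ],
)

```text
time_s: 18.1
position: [0.4779, 0.167, 0.0556]
tcp_rot: [[0.938, -0.058, 0.342], [-0.343, 0.003, 0.939], [-0.055, -0.998, -0.017]]
force: [-0.2, -0.2, 0.6]
opening: 0.001
```

```bash
python3 look.py 6
```

```text
18.1 [-0.17611427 -0.20171339  0.57006151] [0.47794989 0.16703013 0.05558162]
```

View pics/l6.png

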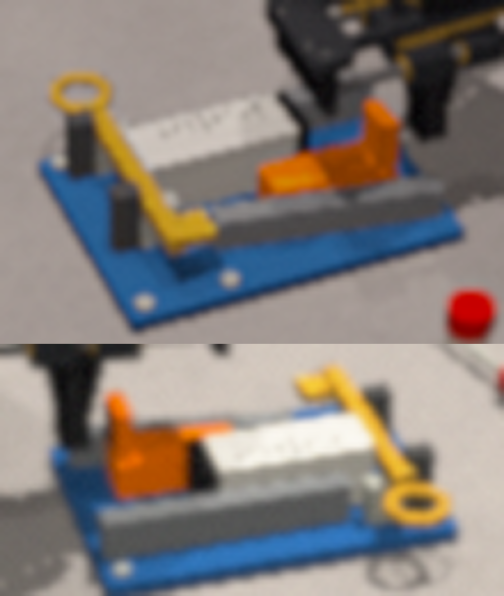

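View pics/lw6.png

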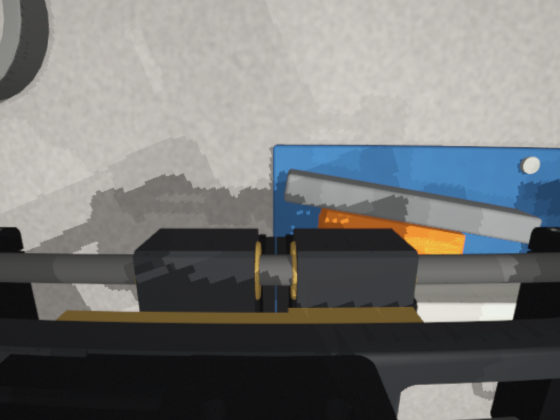

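Call:
apply_moves(
  steps=[
    {"x":7,"y":-3.5,"z":0,"spin":0},
    {"x":7,"y":-4,"z":0,"spin":0},
    {"x":7,"y":-4,"z":0,"spin":0},
    {"x":7,"y":-4,"z":0,"spin":0},
  ],
)

```text
time_s: 18.65
position: [0.5052, 0.1519, 0.0567]
tcp_rot: [[0.938, -0.061, 0.342], [-0.342, 0.004, 0.94], [-0.059, -0.998, -0.017]]
force: [-1.4, 3.4, 0.2]
opening: 0.007
```

Call:
apply_moves(
  steps=[
    {"x":7,"y":-4,"z":0,"spin":0},
    {"x":7,"y":-4,"z":0,"spin":0},
  ],
)

```text
time_s: 18.85
position: [0.5199, 0.1436, 0.0566]
tcp_rot: [[0.938, -0.062, 0.342], [-0.342, 0.005, 0.94], [-0.06, -0.998, -0.017]]
force: [-2.3, 3.3, 1.7]
opening: 0.011
```

Call:
apply_moves(
  steps=[
    {"x":6,"y":-3.5,"z":0,"spin":0},
  ],
)

```text
time_s: 18.95
position: [0.5236, 0.1413, 0.0566]
tcp_rot: [[0.936, -0.069, 0.344], [-0.345, 0.008, 0.939], [-0.068, -0.998, -0.016]]
force: [-11.5, 18.6, 9.0]
opening: 0.002
```

Call:
apply_moves(
  steps=[
    {"x":6,"y":-3.5,"z":0,"spin":0},
  ],
)

```text
time_s: 19.05
position: [0.5234, 0.1414, 0.0567]
tcp_rot: [[0.934, -0.084, 0.348], [-0.348, 0.015, 0.937], [-0.084, -0.996, -0.015]]
force: [-15.5, 21.8, 14.3]
opening: 0.004
```

Call:
apply_moves(
  steps=[
    {"x":8,"y":-4,"z":0,"spin":0},
  ],
)

```text
time_s: 19.15
position: [0.5233, 0.1416, 0.0569]
tcp_rot: [[0.931, -0.102, 0.351], [-0.35, 0.023, 0.936], [-0.103, -0.995, -0.015]]
force: [-13.6, 17.1, 12.8]
opening: 0.005
```

Call:
apply_moves(
  steps=[
    {"x":10,"y":-3,"z":0,"spin":0},
  ],
)

```text
time_s: 19.25
position: [0.5232, 0.1419, 0.0571]
tcp_rot: [[0.928, -0.124, 0.351], [-0.351, 0.027, 0.936], [-0.126, -0.992, -0.018]]
force: [-17.5, 9.9, 14.1]
opening: 0.005
```

```bash
python3 look.py 7
```

```text
19.25 [-17.51466541   9.93577042  14.07196855] [0.5232281  0.14188169 0.05706043]
```

View pics/l7.png

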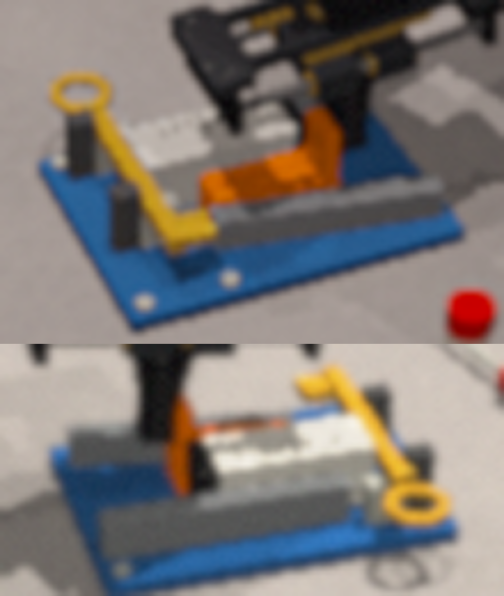

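Call:
apply_moves(
  steps=[
    {"x":-8,"y":4,"z":0,"spin":0},
    {"x":-15,"y":6,"z":0,"spin":0},
    {"x":0,"y":0,"z":25,"spin":0},
    {"x":0,"y":0,"z":40,"spin":0},
    {"x":30,"y":-30,"z":40,"spin":0},
    {"x":35,"y":-45,"z":25,"spin":0},
    {"x":25,"y":-35,"z":10,"spin":0},
    {"x":0,"y":0,"z":0,"spin":0},
  ],
)

```text
time_s: 20.2
position: [0.586, 0.0454, 0.1938]
tcp_rot: [[0.931, -0.114, 0.345], [-0.346, 0.016, 0.938], [-0.113, -0.993, -0.025]]
force: [0.4, -1.0, -0.2]
opening: 0.007
```

```bash
python3 look.py 8
```

```text
20.2 [ 0.40113456 -0.98074778 -0.162177  ] [0.58600076 0.04537166 0.19375323]
```

View pics/l8.png

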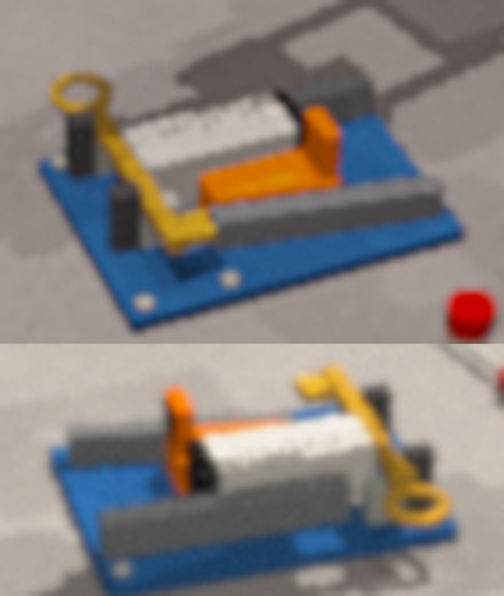

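View pics/lw8.png

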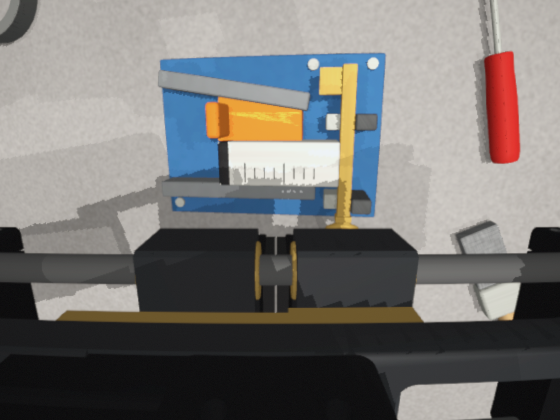

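Run:
```python
from h import *
im,p=pickle.load(open('l8.pkl','rb'))
cv2.imwrite('pics/z8.png',cv2.resize(im[45:235,150:400],None,fx=3.1,fy=3.1,interpolation=2)[:,:,::-1])
```

```text
(no output)
```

View pics/z8.png

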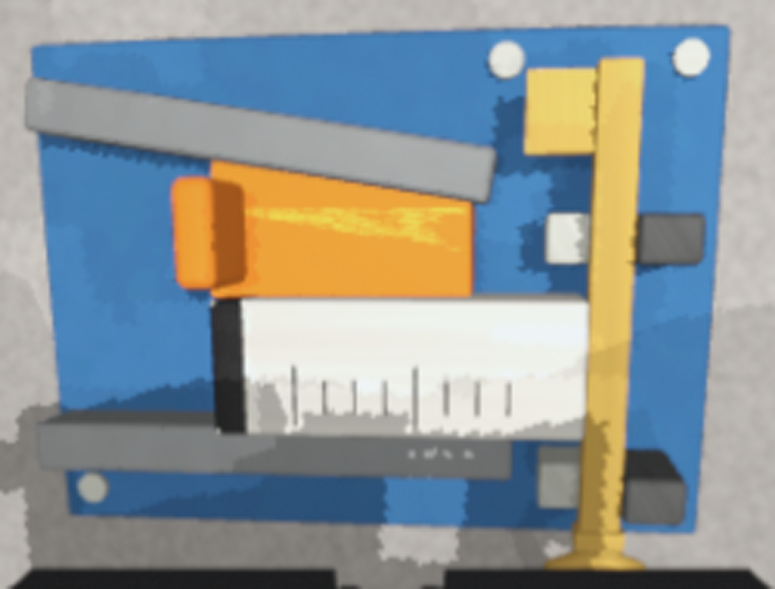

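```bash
python3 -c "
from rig import job;print(job.hand_in())"
```

```text
the job is handed in; nothing more can be done
None
```

I laid the brass key flat across both rests, pushed the bar up until it pressed the shank back against the stops, then jammed the orange wedge. I handed the job in at about 20 s, with the gripper raised clear of everything.

**Checks that agreed**
- **Key:** measured from above after the bar push and before wedging, it sat about 1 mm off centre. The shank's back edge was at jig x = 82.4 to 83 mm, where the stop faces are at 82.
- **Bar:** in the same measurement its origin was at jig (16.3, 0.9) mm, against a clamped place of (15, 0).
- **Wedge:** it stopped dead against the bar with a push of about 20–24 N along the ramp. In the last picture it lies flush along the bar, with the bar's nose still on the shank and the shank still at the stops.

**Checks that disagreed or were left undone**
- **Jig position:** estimates from different views differed by 2–3 mm, and single corner points were up to 5 pixels off. The numbers above are therefore good to about 2 mm.
- **Bar sticking:** the bar stuck partway through the push and needed a harder one.
- **Tool tilt:** the tool had tilted about 7° by the end of the wedge push. It came free and lifted clear normally.
- **After wedging:** I checked only by eye and did not measure again. I did not tug on the bar to test the lock.
- **Other items:** I touched nothing else on purpose, but made no separate check that the steel and green keys and the other items had stayed put.

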